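# Close the battery box of the test kit

### The arm

A 7-joint arm with a two-finger parallel gripper is mounted at the origin on the work surface. World frame = base frame: x ahead of the robot, y to its left, z up, the work surface at z = 0. Lengths are in m, angles in rad, forces in N, time in s.
With the tool pointing down it reaches from about 0.425 to 0.875 m from the base axis. Payload 4.7 kg.
Tool frame: the origin (TCP) lies between the finger pads; the fingertips stand 19 mm ahead of it and the grasp point (between the pads) is the TCP; x points along the fingers, y is the direction in which the jaws open and shut, and the axes are right-handed (so a half turn about x gives the same grasp; the last joint's range is limited). The gripper opens to 87 mm and grips with 3 to 60 N. Pads are 19 mm wide; open, the fingers measure 117 mm over their backs; the gripper's body (75 mm by 190 mm) begins 51 mm behind the grasp point.
Start: joints at [0.014, 0.321, -0.07, 1.45, 0.023, 1.371, -0.057], TCP at [0.65, -0, 0.242] pointing down, gripper open.
Joint ranges: [-2.86, 2.86], [-0.3, 2.09], [-1.38, 1.24], [0.06, 2.45], [-1.56, 4.7], [0.09, 2.05], [-2.69, 2.69]. Speed limits (rad/s): [2.57, 2.57, 3.14, 3.14, 3.14, 3.14, 3.14].

### API

Orientations are given as a unit quaternion [x, y, z, w].
In Python, from cell import r, imaging gives the robot as it stands.
- The arm moves only by the tool arm_command, never from a script. Its argument "rows" is a list of rows, each an object of numbers: "ax", "ay", "az": the turn, a rotation vector about the tool's x, y, z in rad; "tx", "ty", "tz": the shift along the tool's x, y, z in mm; "fingers": the finger opening in mm, from 0 to 87. A call has 1 to 5 rows; each row is the pose to reach, as a shift and turn from the pose measured when the call began, along the tool's axes at that moment; what a row does not reach only later rows make up. A row lasts 1/12 s, in which the tool goes at most 41.7 mm and 7.16 degrees, less where a joint would pass 70% of its speed; a pose out of reach is approached as far as the arm can. A call with a gripper value outside its range is refused whole. The fingers move at their own pace and stop on an object; "grip_force" is the grip in N (left out, the last holds). Time passes only in rows, so rows that repeat a pose let the fingers close. It gives the time, the measured TCP pose, the force and the opening at its end, in the units of the state.
- r.read_state(): the state, without advancing time (a new reading comes with each control period).
- imaging.grab_frame(name): name is "scene" or "side" or "wrist"; returns the picture (480x640x3 uint8, red, green, blue); there is no depth.
- imaging.camera_model(name): a dict with "intrinsics" (3x3 intrinsics, pixels), "k1" (the pictures are not rectified: a ray, as slopes to the right and down, at radius r is drawn at 1 + k1 r^2 times it, then the intrinsics apply), "position" and "orientation" of the camera in the world. Camera axes: x right, y down, z forward; pixel columns grow to the right and rows downward; lengths in m; the calibration is good to about 2 mm. A picture is of the moment at which its call begins: read the wrist's pose just before it. camera_model takes no time and is no camera call; for the wrist camera it gives the pose at the moment of the call.
- r.sign_off(): hands the job in, once; it reports no verdict.
The state is a dict: "time": time; "joint_pos": joint angles; "qd": joint speeds; "tau": joint torques, N m; "tool_pos": TCP position; "tool_rot": TCP orientation; "wrist_force": force on the tool from outside, world axes, zero at the start; "wrist_torque": the same for the moment, N m; "width": finger opening in m.
Only numpy, scipy, OpenCV 4.12 (cv2) and the standard library are available. Lean on these libraries where they do the work, as an engineer would, in place of code of your own. Each camera call takes 0.05 s, during which the arm holds its last target. There are 200 camera calls.

### The job

One battery pack in the open battery box has tipped over against its neighbour: first stand it upright on the floor of the box, in the gap between the two other packs, and let go of it. Then take the cover from its sloping rest and close the box: tuck the cover's thin edge under the box's retaining lip and lower the opposite edge, so that the cover lies flat and fully home in its recess over the upright packs. Leave the meter, the adapter and the finned module where they lie.

Things in the scene. Friction and masses are not known exactly. Their poses are not given: they have to be found in the camera images.
- battery_box: Fixed open black box with metal rim, 140 (x) x 176 (y) mm outside. Origin: centre of its underside, on the table; z up. Its +x side, with the lip, faces away from the robot. Cavity 104 (x) x 146 (y) mm, floor at z = 5 mm. The packs stand in a lane along y, 44 mm wide (x -22 to +22), between two floor ribs 10 mm high. Walls beside the lane: x = -52 and +52 mm.
- recess (a point): Middle of the recess that takes the cover, at the height of the ledge that carries it: 87 mm above the box's origin, on its z axis; axes as the box. The recess is 126 (x) x 160 (y) mm, 2.5 to 3 mm wider than the cover on each side. The rim on its -x and both y sides is 6 mm high, flush with the cover's top; on +x is the lip.
- lip_edge (a point): Middle of the lower inner edge of the retaining lip, 10 mm above the ledge, at x = 53 mm in the box's frame; axes as the box. The lip runs along the whole +x side, overhangs the recess by 10 mm (x 53 to 63) and is 5 mm thick (top 102 mm above the box's origin). The clear opening is 116 mm along x: the 121 mm cover goes in only tilted, thin edge first.
- pack_tipped_center (a point): Centre of the tipped pack: loose grey block 40 (x) x 36 (y) x 80 (z, height) mm with a black band towards its top and brass strips on top, 0.2 to 0.45 kg; axes its own. It leans 30 degrees in mid-lane, top towards the box's +y against pack_left, foot between the ribs, one corner 5 mm above the ledge. Gap between the two upright packs: about 73 mm.
- pack_left_center (a point): Centre of an identical pack (40 x 36 x 80 mm) standing loose and upright at the +y end of the lane.
- pack_right_center (a point): Centre of an identical pack standing loose and upright at the -y end of the lane.
- cover_grip (a point): Centre of the cover's grip: a solid black rib 16 (x) x 80 (y) x 34 (z) mm on the cover's top, parallel to its thin edge. Axes are the cover's: z out of its top, x to the thin edge. This point is 23 mm above the underside (rib: 6 to 40 mm) and 10 mm from the plate's middle towards -x. Home: axes parallel to the box's, this point 23 mm above the point recess, 10 mm to its -x.
- cover_tongue (a point): Middle of the tip of the cover's thin edge, at the underside; axes as cover_grip, from which it is 70.5 mm along +x and 23 mm down. The cover is a loose grey plate 121 (x) x 154 (y) mm, 6 mm thick, 0.22 to 0.37 kg; the last 14 mm at this edge are only 4 mm thick. It starts on the rest, tilted 30 degrees, thin edge lowest.
- rest: Fixed metal rest, 130 x 140 mm, its top sloping down 30 degrees towards its own +x (away from the robot), with a stop 5 mm high along the lower edge that holds the cover's thin edge. Origin: centre of its underside; the sloping face is 52 mm above it. Box and rest stand left and right of the robot, either way round.
- meter_center (a point): Centre of a bystander: hand multimeter, black, 150 (x) x 74 x 34 mm high (dial to 43 mm), lying on the table.
- adapter_center (a point): Centre of a bystander: black power adapter brick, 130 (x) x 55 x 34 mm high, lying on the table.
- module_center (a point): Centre of a bystander: aluminium finned control module with two black plugs at its +x end, 125 (x) x 66 x 28 mm high, lying on the table.
Things that resemble listed ones, but are neither listed nor needed, are in the scene too. Of the things shaped like the part that bears cover_grip, the grey one is meant.

How it is judged:
By the outcome, as a careful person would: the job done as asked, in the order asked, and still so for the second after the job is handed in, with the robot touching nothing.
It also fails if it takes over 58 s, if anything falls off the work surface, if the arm or the gripper's body presses on something with over 40 N, if the wrist force passes 120 N, or if a joint passes its speed limit or range.

## Working session

There is one attempt and no reset: what is moved stays moved. The work goes in short steps, Python scripts to look and compute and a tool call to move; the robot and the scene stay as the last step left them, time stands still between calls to the robot, and variables do not carry over. Pictures are saved under pics/ and viewed, about 8 in all and at most 12, crops included, and the job is handed in when it is done.

Besides the shell and the picture viewer there is one more tool, called after "Request:" as name(argument=value, ...), one argument or row to a line, values as JSON. arm_command: Moves the arm, as the interface text tells. Its arguments: {"type":"object","properties":{"rows":{"type":"array","items":{"type":"object","properties":{"ax":{"type":"number"},"ay":{"type":"number"},"az":{"type":"number"},"tx":{"type":"number"},"ty":{"type":"number"},"tz":{"type":"number"},"fingers":{"type":"number"}}}},"grip_force":{"type":"number"}},"required":["rows"]}

```bash
ls; mkdir -p pics; cat > h.py <<'E'
import numpy as np, cv2
from scipy.spatial.transform import Rotation as R
from cell import r, imaging
def load(n):
    return cv2.cvtColor(cv2.imread(n),cv2.COLOR_BGR2RGB)
def grab(name,fn):
    m=imaging.camera_model(name); im=imaging.grab_frame(name)
    cv2.imwrite(fn,cv2.cvtColor(im,cv2.COLOR_RGB2BGR)); np.save(fn+'.npy',np.array([m],dtype=object)); return im,m
def model(fn): return np.load(fn+'.npy',allow_pickle=True)[0]
def rays(m,px):
    K=np.array(m['intrinsics']); px=np.atleast_2d(px).astype(float)
    d=np.c_[(px[:,0]-K[0,2])/K[0,0],(px[:,1]-K[1,2])/K[1,1]]; u=d.copy()
    for _ in range(20): u=d/(1+m['k1']*(u**2).sum(1,keepdims=True))
    v=np.c_[u,np.ones(len(u))]; v=R.from_quat(m['orientation']).apply(v)
    return np.array(m['position']),v
def onplane(m,px,z):
    o,v=rays(m,px); return o+v*((z-o[2])/v[:,2])[:,None]
def proj(m,P):
    K=np.array(m['intrinsics']); c=R.from_quat(m['orientation']).inv().apply(np.atleast_2d(P)-np.array(m['position']))
    u=c[:,:2]/c[:,2:]; u=u*(1+m['k1']*(u**2).sum(1,keepdims=True)); return u@K[:2,:2].T+K[:2,2]
def tri(ms,pxs):
    A=np.zeros((3,3));b=np.zeros(3)
    for m,p in zip(ms,pxs):
        o,v=rays(m,p); v=v[0]/np.linalg.norm(v[0]); M=np.eye(3)-np.outer(v,v); A+=M;b+=M@o
    return np.linalg.solve(A,b)
E
python3 - <<'E'
from h import *
np.set_printoptions(precision=3,suppress=True)
for n in ['scene','side']:
    im,m=grab(n,f'pics/{n}0.png'); print(n,m)
s=r.read_state(); print(s)
print(R.from_quat(s['tool_rot']).as_matrix())
m=imaging.camera_model('wrist');print(m)
E
```

```text
pics
scene {'intrinsics': array([[515.654,   0.   , 322.988],
       [  0.   , 515.654, 235.549],
       [  0.   ,   0.   ,   1.   ]]), 'k1': -0.06552879996106004, 'position': array([ 1.15 , -0.051,  0.953]), 'orientation': array([ 0.695,  0.658, -0.201, -0.208])}
side {'intrinsics': array([[546.795,   0.   , 319.025],
       [  0.   , 546.795, 241.434],
       [  0.   ,   0.   ,   1.   ]]), 'k1': -0.09897610616446116, 'position': array([ 0.552, -0.797,  0.797]), 'orientation': array([ 0.914,  0.015,  0.005, -0.405])}
{'time': 0.1, 'joint_pos': array([ 0.014,  0.322, -0.07 ,  1.452,  0.023,  1.371, -0.057]), 'qd': array([-0.   , -0.002, -0.   , -0.002,  0.002, -0.001, -0.   ]), 'tau': array([  0.   , -49.257,  -0.406, -31.34 ,  -0.064,   0.04 ,   0.   ]), 'tool_pos': array([ 0.65 , -0.   ,  0.241]), 'tool_rot': array([-0.5, -0.5,  0.5, -0.5]), 'wrist_force': array([ 0.454,  0.331, -0.489]), 'wrist_torque': array([0.039, 0.008, 0.033]), 'width': 0.08717583076536552}
[[-0.002  1.     0.   ]
 [-0.     0.    -1.   ]
 [-1.    -0.002  0.   ]]
{'intrinsics': array([[390.667,   0.   , 317.04 ],
       [  0.   , 390.667, 246.742],
       [  0.   ,   0.   ,   1.   ]]), 'k1': -0.06930401896756831, 'position': array([0.65 , 0.08 , 0.383]), 'orientation': array([ 0.989,  0.   , -0.   ,  0.147])}
```

View pics/scene0.png

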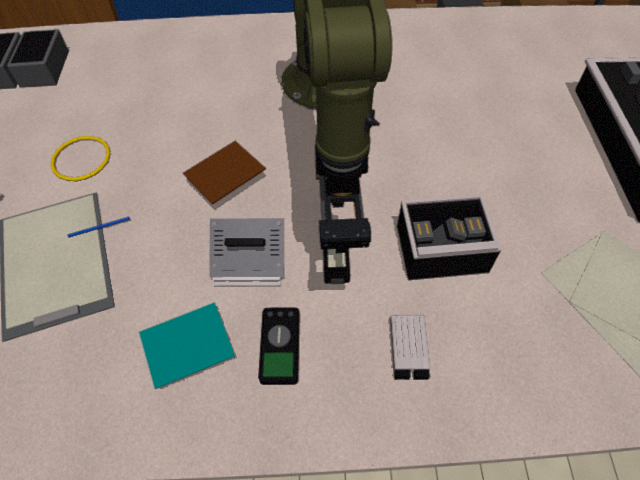

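View pics/side0.png

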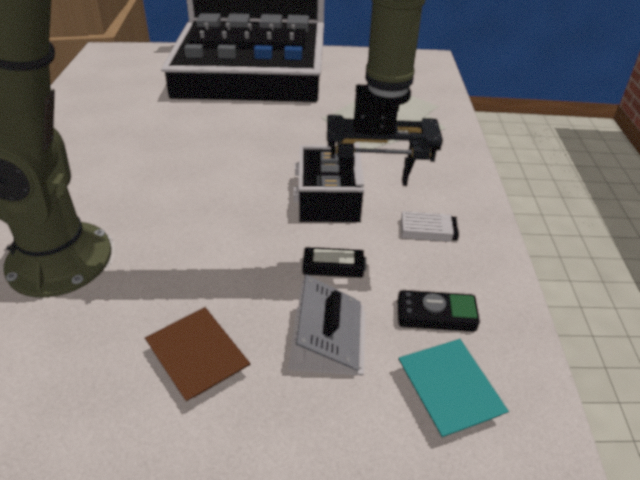

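Scene view: the black box with three packs is at about (448,237), with the tipped pack at (457,228). The grey cover on the rest is at (247,245), its rib at (245,242). The adapter (337,262) is under the gripper.

Possible mix-ups:
- **Box:** the big case (620,120) and the small bins (35,58).
- **Cover:** the brown sheet (225,173), the teal sheet (187,345) and the clipboard (55,265).

The chosen box is the one holding the packs and the lip. The chosen cover is the grey plate with the black rib.

```bash
python3 - <<'E'
from h import *
np.set_printoptions(precision=3,suppress=True)
m=model('pics/scene0.png')
print('rim', onplane(m,[[400,203],[486,199],[497,245],[404,255],[457,226]],0.095))
print('adapter/meter/module',onplane(m,[[337,262],[279,345],[410,345]],.03))
print('cover rib',onplane(m,[[245,242]],.1)); 
E
```

```text
rim [[0.509 0.14  0.095]
 [0.508 0.323 0.095]
 [0.623 0.318 0.095]
 [0.635 0.13  0.095]
 [0.573 0.247 0.095]]
adapter/meter/module [[ 0.605  0.002  0.03 ]
 [ 0.781 -0.12   0.03 ]
 [ 0.795  0.128  0.03 ]]
cover rib [[ 0.59 -0.18  0.1 ]]
```

Request:
arm_command(
  rows=[
    {"tx": -60, "ty": -78, "tz": -210},
    {"tx": -60, "ty": -78, "tz": -210},
    {"tx": -60, "ty": -78, "tz": -210},
    {"tx": -60, "ty": -78, "tz": -210},
    {"tx": -60, "ty": -78, "tz": -210},
  ],
)

```text
invalid input
```

Request:
arm_command(
  rows=[
    {"tz": -10},
    {"tz": -10},
  ],
)

```text
invalid input
```

```bash
python3 - <<'E'
from h import *
np.set_printoptions(precision=4,suppress=True)
im,m=grab('wrist','pics/w1.png')
s=r.read_state(); print(s['time'],s['tool_pos'],s['tool_rot'],m['position'])
E
```

```text
0.15 [ 0.6496 -0.      0.2407] [-0.4996 -0.5004  0.5004 -0.4997] [0.65   0.0802 0.3835]
```

View pics/w1.png

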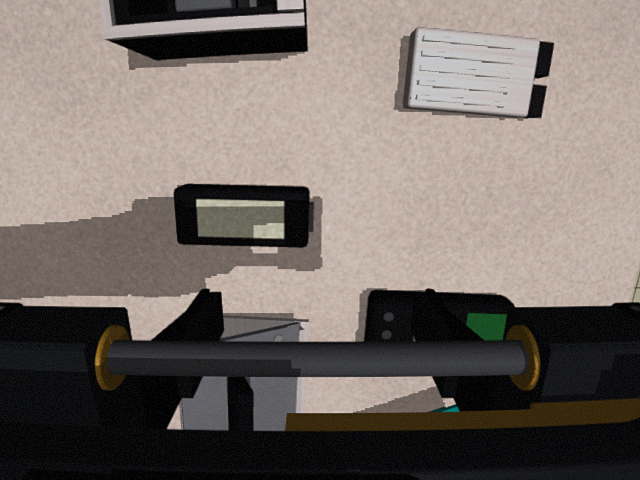

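The picture is from the start pose, because the move was refused, probably for missing fields. The adapter is at (243,215), the module at (475,75) and the box edge is at top left.

Request:
arm_command(
  rows=[
    {"ax": 0, "ay": 0, "az": 0, "tx": -60, "ty": -78, "tz": -170, "fingers": 87},
    {"ax": 0, "ay": 0, "az": 0, "tx": -60, "ty": -78, "tz": -170, "fingers": 87},
    {"ax": 0, "ay": 0, "az": 0, "tx": -60, "ty": -78, "tz": -170, "fingers": 87},
    {"ax": 0, "ay": 0, "az": 0, "tx": -60, "ty": -78, "tz": -170, "fingers": 87},
    {"ax": 0, "ay": 0, "az": 0, "tx": -60, "ty": -78, "tz": -170, "fingers": 87},
  ],
  grip_force=20,
)

```text
time: 0.57
tool_pos: [0.5697, 0.1742, 0.302]
tool_rot: [0.499, 0.502, -0.499, 0.5]
wrist_force: [-0.5, 0.7, 0.9]
width: 0.0869
```

```bash
python3 - <<'E'
from h import *
np.set_printoptions(precision=4,suppress=True)
im,m=grab('wrist','pics/w2.png')
s=r.read_state(); print(s['time'],s['tool_pos'],s['tool_rot'],m['position'])
E
```

```text
0.6167 [0.5677 0.1811 0.304 ] [ 0.4986  0.5047 -0.4954  0.5013] [0.5698 0.2542 0.445 ]
```

View pics/w2.png

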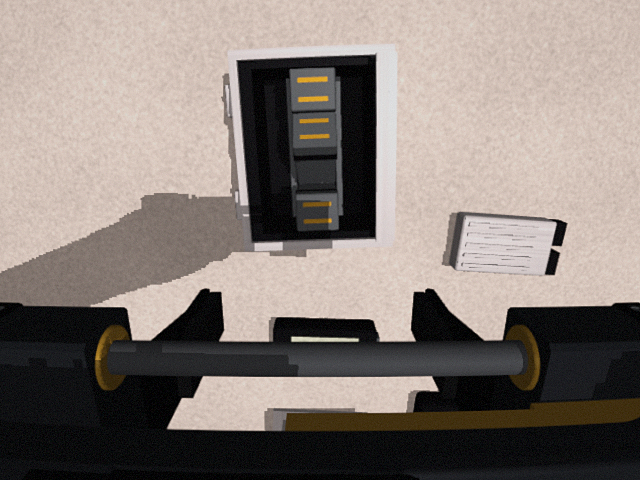

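The box runs from (230,45) to (397,250), with the lip on the right (+x). The packs are at (313,90) for the left, (314,130) for the tipped one's top with its side face at (318,172), and (318,212) for the right. I'll retake it settled and fit the edges.

```bash
python3 - <<'E'
from h import *
np.set_printoptions(precision=4,suppress=True)
im,m=grab('wrist','pics/w3.png')
s=r.read_state(); print(s['time'],s['tool_pos'],s['tool_rot'],s['qd'])
g=cv2.cvtColor(im,cv2.COLOR_RGB2GRAY).astype(int)
# inner edges (dark cavity <-> rim) per row / column
L=[];Rr=[];T=[];B=[]
for v in range(75,235,5):
    row=g[v]; 
    c=[u for u in range(225,290) if row[u]>110 and row[u+3]<60]; L.append((c[-1]+1.5 if c else 0,v))
    c=[u for u in range(350,400) if row[u]>110 and row[u-3]<60]; Rr.append((c[0]-1.5 if c else 0,v))
for u in range(250,370,6):
    col=g[:,u]
    c=[v for v in range(40,85) if col[v]>110 and col[v+3]<60]; T.append((u,c[-1]+1.5 if c else 0))
    c=[v for v in range(220,260) if col[v]>110 and col[v-3]<60]; B.append((u,c[0]-1.5 if c else 0))
for n,z,q in(('L inner',.093,L),('R lip inner',.102,Rr),('T',.093,T),('B',.093,B)):
    q=np.array(q); P=onplane(m,q,z); print(n,P[::6,:2].tolist(), 'med',np.median(P,0)); 
# brass blobs
hsv=cv2.cvtColor(im,cv2.COLOR_RGB2HSV); mk=cv2.inRange(hsv,(12,120,100),(30,255,255)); mk[280:]=0
n,_,st,ce=cv2.connectedComponentsWithStats(mk)
for k in range(1,n):
    if st[k,4]>20: print(ce[k],st[k],'z85',onplane(m,ce[k],.085)[0],'z92',onplane(m,ce[k],.092)[0])
cv2.imwrite('pics/w3c.png',cv2.resize(cv2.imread('pics/w3.png')[30:265,215:415],None,fx=2.5,fy=2.5,interpolation=cv2.INTER_CUBIC))
E
```

```text
0.6667 [0.5693 0.1778 0.3031] [ 0.4985  0.5037 -0.496   0.5017] [ 0.0453  0.0258  0.0795  0.0158  0.0561 -0.0174  0.0399]
L inner [[0.5025467419793683, 0.30672796154558063], [0.5043807027971967, 0.2822331294531563], [0.5053391385651609, 0.2570038318322174], [0.5062794593467561, 0.23093103396069498], [0.5072048486289688, 0.20389726400119787], [0.5081179666410199, 0.17577410708721974]] med [0.5054 0.2419 0.093 ]
R lip inner [[0.6167426448013216, 0.3067991475435439], [0.6170216412895252, 0.28294138848581046], [0.6182105485159396, 0.2583807876024699], [0.6194850519126961, 0.23299313226434476], [0.6199593254215763, 0.20665089661803027], [0.6214075583503236, 0.17925677337292417]] med [0.6189 0.2437 0.102 ]
T [[0.5098882272351738, 0.3103523953713085], [0.5404291513402113, 0.3120890239744394], [0.5708313434509161, 0.313197466547337], [0.6012174867972503, 0.3144819642164734]] med [0.5582 0.3126 0.093 ]
B [[0.511109532658142, 0.3653913547000988], [0.5391797800470811, 0.1542462152547664], [0.5732714577106477, 0.15465448408712257], [0.607301640070193, 0.15703589461255768]] med [0.5591 0.1546 0.093 ]
[315.2933  88.9733] [300  86  31   6 150] z85 [0.5653 0.2966 0.085 ] z92 [0.5654 0.2959 0.092 ]
[315.3267 108.04  ] [301 106  30   6 150] z85 [0.5655 0.2806 0.085 ] z92 [0.5656 0.2802 0.092 ]
[316.0813 129.4797] [302 127  29   6 123] z85 [0.5664 0.2623 0.085 ] z92 [0.5664 0.2622 0.092 ]
[317.    145.073] [302 143  30   5 137] z85 [0.5674 0.2486 0.085 ] z92 [0.5674 0.2489 0.092 ]
[318.6216 211.5135] [305 210  28   4 111] z85 [0.5697 0.1876 0.085 ] z92 [0.5696 0.189  0.092 ]
[319.3592 228.1553] [306 226  27   5 103] z85 [0.5706 0.1715 0.085 ] z92 [0.5705 0.1732 0.092 ]
```

View pics/w3c.png

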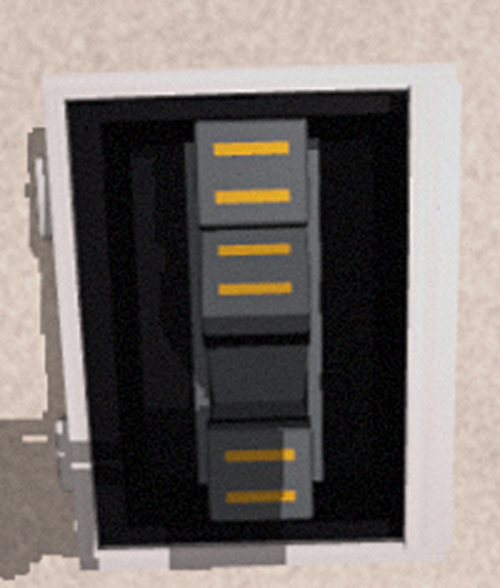

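The crop shows the left pack upright, the tipped pack leaning on it with its top at crop (255,270), the dark side face at (258,375), and the right pack at (260,470).

From the fits, the box centre is about (0.5675, 0.2335) with a yaw of about 0.041. The tipped pack's top is at about y = 0.2555, which fits the 30° geometry. I'll grip near its top across x with the tool tilted 15°, so that it ends tilted 15° the other way.

```bash
cat >> h.py <<'E'
C=np.array([.5675,.2335,0]); YAW=.041
def bw(p,C=None,yaw=None):
    C=globals()['C'] if C is None else C; yaw=YAW if yaw is None else yaw
    return R.from_euler('z',yaw).apply(np.asarray(p,float)/1000)+C
R0=R.from_matrix(np.array([[0,1,0],[0,0,-1],[-1,0,0]],float))
def tgt(yaw,tilt_deg): return R.from_euler('z',yaw)*R0*R.from_rotvec([0,np.radians(tilt_deg),0])
def cmd(pos,rot):
    s=r.read_state(); Rn=R.from_quat(s['tool_rot'])
    t=Rn.inv().apply(pos-s['tool_pos'])*1000; a=(Rn.inv()*rot).as_rotvec()
    print('now',np.round(s['tool_pos'],4),'w',round(s['width'],4),'t',round(s['time'],2),'F',np.round(s['wrist_force'],1))
    print('cmd t',np.round(t,1),'a',np.round(a,3)); return t,a
E
python3 -c "
from h import *
cmd(bw([0,14.4,140]),tgt(YAW,-15))"
```

```text
now [0.5693 0.1778 0.3031] w 0.0873 t 0.67 F [0.4 0.9 0.5]
cmd t [163.4  -1.7 -69.4] a [-0.03  -0.266  0.003]
```

Request:
arm_command(
  rows=[
    {"ax": -0.03, "ay": -0.266, "az": 0.003, "tx": 100, "ty": -1.7, "tz": -69.4, "fingers": 60},
    {"ax": -0.03, "ay": -0.266, "az": 0.003, "tx": 130, "ty": -1.7, "tz": -69.4, "fingers": 60},
    {"ax": -0.03, "ay": -0.266, "az": 0.003, "tx": 163, "ty": -1.7, "tz": -69.4, "fingers": 60},
    {"ax": -0.03, "ay": -0.266, "az": 0.003, "tx": 163, "ty": -1.7, "tz": -69.4, "fingers": 60},
    {"ax": -0.03, "ay": -0.266, "az": 0.003, "tx": 163, "ty": -1.7, "tz": -69.4, "fingers": 60},
  ],
)

```text
time: 1.08
tool_pos: [0.5626, 0.2493, 0.1329]
tool_rot: [0.417, 0.442, -0.551, 0.572]
wrist_force: [-2.1, -0.8, -1.5]
width: 0.0638
```

```bash
python3 -c "
from h import *
cmd(bw([0,14.4,140]),tgt(YAW,-15))
im,m=grab('wrist','pics/w4.png')
cmd(bw([0,14.4,70.3]),tgt(YAW,-15))
"
```

```text
now [0.5626 0.2493 0.1329] w 0.0638 t 1.08 F [-2.1 -0.8 -1.5]
cmd t [-6.5  4.2  3.4] a [0.007 0.003 0.009]
now [0.563  0.2481 0.1331] w 0.0625 t 1.13 F [-2.  -1.  -1.4]
cmd t [ 60.7   4.5 -16.1] a [0.006 0.004 0.01 ]
```

View pics/w4.png

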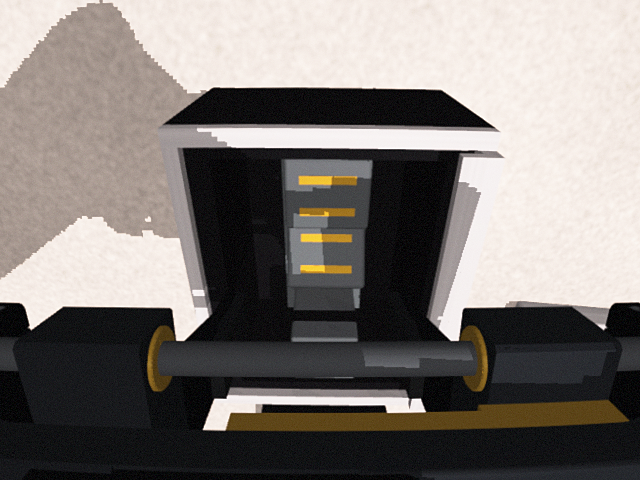

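The view shows the pack's brass strips at (326,238) and (326,269), and the fingers straddling the pack inside the walls. I'll descend with a +4 mm jaw-axis correction.

Request:
arm_command(
  rows=[
    {"ax": 0.006, "ay": 0.004, "az": 0.01, "tx": 0, "ty": 4.5, "tz": 0, "fingers": 60},
    {"ax": 0.006, "ay": 0.004, "az": 0.01, "tx": 20, "ty": 4.5, "tz": -5.5, "fingers": 60},
    {"ax": 0.006, "ay": 0.004, "az": 0.01, "tx": 40, "ty": 4.5, "tz": -11, "fingers": 60},
    {"ax": 0.006, "ay": 0.004, "az": 0.01, "tx": 60.7, "ty": 4.5, "tz": -16, "fingers": 60},
    {"ax": 0.006, "ay": 0.004, "az": 0.01, "tx": 60.7, "ty": 4.5, "tz": -16, "fingers": 60},
  ],
)

```text
time: 1.55
tool_pos: [0.5672, 0.2444, 0.0693]
tool_rot: [0.421, 0.438, -0.551, 0.571]
wrist_force: [-0.9, -0.8, -0.9]
width: 0.0602
```

```bash
python3 -c "
from h import *
cmd(bw([0,14.4,70.3]),tgt(YAW,-15))
"
```

```text
now [0.5672 0.2444 0.0693] w 0.0602 t 1.55 F [-0.9 -0.8 -0.9]
cmd t [-1.9 -0.2 -3.1] a [-0.003  0.002  0.002]
```

Request:
arm_command(
  rows=[
    {"ax": 0, "ay": 0, "az": 0, "tx": -1.9, "ty": 0, "tz": -3, "fingers": 60},
    {"ax": 0, "ay": 0, "az": 0, "tx": -1.9, "ty": 0, "tz": -3, "fingers": 30},
    {"ax": 0, "ay": 0, "az": 0, "tx": -1.9, "ty": 0, "tz": -3, "fingers": 30},
    {"ax": 0, "ay": 0, "az": 0, "tx": -1.9, "ty": 0, "tz": -3, "fingers": 30},
    {"ax": 0, "ay": 0, "az": 0, "tx": -1.9, "ty": 0, "tz": -3, "fingers": 30},
  ],
  grip_force=40,
)

```text
time: 1.97
tool_pos: [0.5678, 0.2481, 0.0717]
tool_rot: [0.422, 0.438, -0.551, 0.572]
wrist_force: [-1.2, 0.4, 0.2]
width: 0.0407
```

```bash
python3 -c "
from h import *
cmd(bw([0,14.4,70.3+35]),tgt(YAW,-15))
cmd(bw([0,0,70.3+40]),tgt(YAW,15))
"
```

```text
now [0.5678 0.2481 0.0717] w 0.0407 t 1.97 F [-1.2  0.4  0.2]
cmd t [-32.4  -0.8   8.9] a [-0.004  0.001  0.001]
now [0.5678 0.2481 0.0717] w 0.0407 t 1.97 F [-1.2  0.4  0.2]
cmd t [-33.5  -0.8  24.1] a [-0.004  0.525 -0.   ]
```

Request:
arm_command(
  rows=[
    {"ax": 0, "ay": 0, "az": 0, "tx": -11, "ty": 0, "tz": 3, "fingers": 30},
    {"ax": 0, "ay": 0, "az": 0, "tx": -22, "ty": 0, "tz": 6, "fingers": 30},
    {"ax": 0, "ay": 0, "az": 0, "tx": -33, "ty": 0, "tz": 9, "fingers": 30},
    {"ax": 0, "ay": 0, "az": 0, "tx": -33, "ty": 0, "tz": 9, "fingers": 30},
  ],
)

```text
time: 2.3
tool_pos: [0.5695, 0.2491, 0.1097]
tool_rot: [0.424, 0.437, -0.549, 0.572]
wrist_force: [1.2, 0.9, -1.8]
width: 0.0397
```

```bash
python3 -c "
from h import *
cmd(bw([0,0,110]),tgt(YAW,15))
"
```

```text
now [0.5695 0.2491 0.1097] w 0.0397 t 2.3 F [ 1.2  0.9 -1.8]
cmd t [ 3.6 -2.5 15. ] a [-0.004  0.522 -0.005]
```

Request:
arm_command(
  rows=[
    {"ax": 0, "ay": 0.12, "az": 0, "tx": 0, "ty": -1, "tz": 3, "fingers": 30},
    {"ax": 0, "ay": 0.24, "az": 0, "tx": 1, "ty": -2, "tz": 6, "fingers": 30},
    {"ax": 0, "ay": 0.36, "az": 0, "tx": 2, "ty": -2.5, "tz": 10, "fingers": 30},
    {"ax": -0.004, "ay": 0.48, "az": -0.005, "tx": 3.6, "ty": -2.5, "tz": 15, "fingers": 30},
    {"ax": -0.004, "ay": 0.522, "az": -0.005, "tx": 3.6, "ty": -2.5, "tz": 15, "fingers": 30},
  ],
)

```text
time: 2.72
tool_pos: [0.5695, 0.2267, 0.11]
tool_rot: [0.552, 0.57, -0.423, 0.438]
wrist_force: [0.1, -1.8, -2.9]
width: 0.0397
```

Request:
arm_command(
  rows=[
    {"ax": 0, "ay": 0, "az": 0, "tx": 0, "ty": 0, "tz": 0, "fingers": 30},
  ],
)

```text
time: 2.8
tool_pos: [0.57, 0.2224, 0.1095]
tool_rot: [0.554, 0.568, -0.424, 0.437]
wrist_force: [-0.2, -0.6, -3.5]
width: 0.0397
```

```bash
python3 -c "
from h import *
cmd(bw([0,0,74]),tgt(YAW,15))
im,m=grab('wrist','pics/w5.png')
a=cv2.imread('pics/w5.png')
im,m=grab('side','pics/s5.png'); b=cv2.resize(cv2.imread('pics/s5.png')[120:240,260:400],None,fx=3,fy=3,interpolation=cv2.INTER_CUBIC)
cv2.imwrite('pics/c5.png',np.hstack([a[90:450,140:520],b]))
"
```

```text
now [0.57   0.2224 0.1095] w 0.0397 t 2.8 F [-0.2 -0.6 -3.5]
cmd t [37.1 -2.2 -1.6] a [-0.013  0.    -0.005]
```

View pics/c5.png

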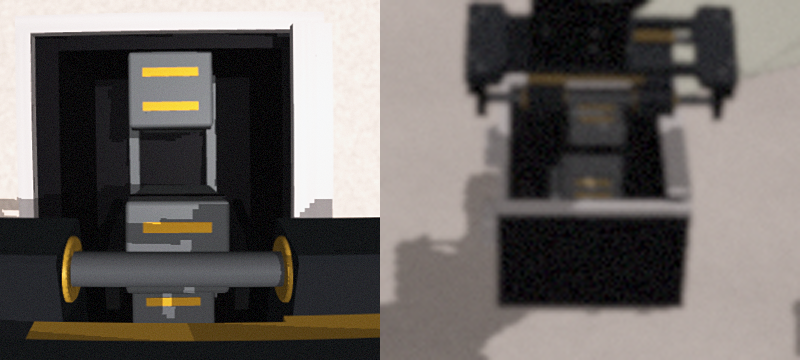

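The crop shows the left pack alone at (170,90), with its inner side clear. The held pack's strips are at crop (177,228) and (173,301), which is full (317,318) and (313,391). I'll check its tilt from these.

```bash
python3 -c "
from h import *
np.set_printoptions(precision=4,suppress=True)
m=model('pics/w5.png')
im=cv2.imread('pics/w5.png');hsv=cv2.cvtColor(im,cv2.COLOR_BGR2HSV); mk=cv2.inRange(hsv,(12,120,90),(30,255,255)); mk[:,:270]=0;mk[:,360:]=0;mk[405:]=0
n,_,st,ce=cv2.connectedComponentsWithStats(mk)
for k in range(1,n):
  if st[k,4]>20: print(ce[k],st[k],onplane(m,ce[k],.1245)[0],onplane(m,ce[k],.085)[0])
s=r.read_state();p=s['tool_pos'];print(p, 'pred',proj(m,[p+[0,.008,.015],p+[0,-.008,.015]]))
for t in (-8,8):
  q=R.from_euler('x',t,degrees=True); print(t,proj(m,[p+q.apply([0,.008,.015]),p+q.apply([0,-.008,.015])]))
cmd(bw([0,0,74]),tgt(YAW,15))
"
```

```text
[309.614 161.302] [282 157  56  10 500] [0.5658 0.2894 0.1245] [0.5649 0.2967 0.085 ]
[310.2354 195.6519] [282 191  57  10 497] [0.5663 0.2768 0.1245] [0.5656 0.2806 0.085 ]
[317.0449 317.0066] [283 312  69  11 758] [0.57   0.232  0.1245] [0.5704 0.2236 0.085 ]
[313.7119 391.178 ] [286 387  55   9 472] [0.5696 0.2037 0.1245] [0.5697 0.1875 0.085 ]
[0.57   0.2245 0.11  ] pred [[316.9853 315.9418]
 [315.8138 358.3651]]
-8 [[317.1266 309.8996]
 [315.969  353.4613]]
8 [[316.8291 322.3171]
 [315.6736 362.5319]]
now [0.57   0.2245 0.11  ] w 0.0396 t 2.9 F [ 0.4  0.2 -3.2]
cmd t [37.1 -2.3  0.5] a [-0.01   0.002 -0.005]
```

Request:
arm_command(
  rows=[
    {"ax": -0.01, "ay": 0, "az": -0.005, "tx": 2, "ty": -2.3, "tz": -8, "fingers": 30},
    {"ax": -0.01, "ay": 0, "az": -0.005, "tx": 15, "ty": -2.3, "tz": -5, "fingers": 30},
    {"ax": -0.01, "ay": 0, "az": -0.005, "tx": 27, "ty": -2.3, "tz": -2, "fingers": 30},
    {"ax": -0.01, "ay": 0, "az": -0.005, "tx": 36, "ty": -2.3, "tz": 0.5, "fingers": 30},
    {"ax": -0.01, "ay": 0, "az": -0.005, "tx": 36, "ty": -2.3, "tz": 0.5, "fingers": 30},
  ],
)

```text
time: 3.32
tool_pos: [0.566, 0.2341, 0.0727]
tool_rot: [0.547, 0.573, -0.423, 0.44]
wrist_force: [0.4, -0.6, -2.9]
width: 0.0397
```

```bash
python3 -c "
from h import *
cmd(bw([0,0,70]),tgt(YAW,15))
"
```

```text
now [0.566  0.2341 0.0727] w 0.0397 t 3.32 F [ 0.4 -0.6 -2.9]
cmd t [2.4 1.5 1.3] a [0.001 0.003 0.004]
```

Request:
arm_command(
  rows=[
    {"ax": 0, "ay": 0, "az": 0, "tx": 1, "ty": 1, "tz": 0.3, "fingers": 30},
    {"ax": 0, "ay": 0, "az": 0, "tx": 2, "ty": 1, "tz": 0.6, "fingers": 30},
    {"ax": 0, "ay": 0, "az": 0, "tx": 2.5, "ty": 1, "tz": 0.8, "fingers": 30},
  ],
)

```text
time: 3.57
tool_pos: [0.5666, 0.2342, 0.0721]
tool_rot: [0.547, 0.574, -0.423, 0.439]
wrist_force: [-8.4, -6.0, 18.7]
width: 0.0397
```

Request:
arm_command(
  rows=[
    {"ax": 0, "ay": 0, "az": 0, "tx": -0.5, "ty": 0, "tz": 0, "fingers": 30},
    {"ax": 0, "ay": 0, "az": 0, "tx": -0.5, "ty": 0, "tz": 0, "fingers": 46},
    {"ax": 0, "ay": 0, "az": 0, "tx": -0.5, "ty": 0, "tz": 0, "fingers": 58},
    {"ax": 0, "ay": 0, "az": 0, "tx": -0.5, "ty": 0, "tz": 0, "fingers": 58},
    {"ax": 0, "ay": 0, "az": 0, "tx": -0.5, "ty": 0, "tz": 0, "fingers": 58},
  ],
)

```text
time: 3.98
tool_pos: [0.5666, 0.2343, 0.0722]
tool_rot: [0.547, 0.574, -0.423, 0.439]
wrist_force: [-0.5, 0.9, 0.4]
width: 0.0554
```

```bash
python3 -c "
from h import *
cmd(bw([0,0,170]),tgt(YAW,15))
cmd(bw([0,-45,290]),tgt(YAW,0))
"
```

```text
now [0.5666 0.2343 0.0722] w 0.0554 t 3.98 F [-0.5  0.9  0.4]
cmd t [-94.7   0.4 -24.3] a [0.002 0.003 0.006]
now [0.5666 0.2343 0.0722] w 0.0554 t 3.98 F [-0.5  0.9  0.4]
cmd t [-222.3   -0.4  -11.5] a [ 0.003 -0.259  0.006]
```

Request:
arm_command(
  rows=[
    {"ax": 0, "ay": 0, "az": 0, "tx": -20, "ty": 0, "tz": -5, "fingers": 58},
    {"ax": 0, "ay": 0, "az": 0, "tx": -55, "ty": 0, "tz": -14, "fingers": 58},
    {"ax": 0, "ay": 0, "az": 0, "tx": -95, "ty": 0, "tz": -24, "fingers": 58},
    {"ax": 0, "ay": -0.12, "az": 0, "tx": -135, "ty": 0, "tz": -20, "fingers": 58},
    {"ax": 0, "ay": -0.24, "az": 0, "tx": -175, "ty": 0, "tz": -16, "fingers": 58},
  ],
)

```text
time: 4.4
tool_pos: [0.5696, 0.2019, 0.2478]
tool_rot: [0.493, 0.514, -0.488, 0.505]
wrist_force: [0.9, 2.4, -0.9]
width: 0.0583
```

Request:
arm_command(
  rows=[
    {"ax": 0, "ay": -0.02, "az": 0, "tx": -40, "ty": 0, "tz": 8, "fingers": 58},
    {"ax": 0, "ay": -0.02, "az": 0, "tx": -40, "ty": 0, "tz": 8, "fingers": 58},
    {"ax": 0, "ay": -0.02, "az": 0, "tx": -40, "ty": 0, "tz": 8, "fingers": 58},
  ],
)

```text
time: 4.65
tool_pos: [0.5715, 0.1944, 0.2911]
tool_rot: [0.49, 0.508, -0.49, 0.512]
wrist_force: [-0.1, -0.5, -0.5]
width: 0.0578
```

```bash
python3 - <<'E'
from h import *
np.set_printoptions(precision=4,suppress=True)
grab('wrist','pics/w6a.png'); im,m=grab('wrist','pics/w6.png')
s=r.read_state(); print(s['time'],s['tool_pos'],s['tool_rot'],np.abs(s['qd']).max())
hsv=cv2.cvtColor(im,cv2.COLOR_RGB2HSV); mk=cv2.inRange(hsv,(12,120,90),(30,255,255)); mk[290:]=0
n,_,st,ce=cv2.connectedComponentsWithStats(mk)
for k in range(1,n):
    if st[k,4]>20: print(ce[k],st[k],'z85',onplane(m,ce[k],.085)[0])
g=cv2.cvtColor(im,cv2.COLOR_RGB2GRAY)
a=cv2.imread('pics/w6.png'); cv2.imwrite('pics/c6.png',cv2.resize(a[20:320,170:470],None,fx=2,fy=2,interpolation=cv2.INTER_CUBIC))
E
```

```text
4.75 [0.5697 0.1932 0.2866] [ 0.4874  0.509  -0.493   0.5102] 0.028799190603656304
[315.082   99.4863] [300  97  31   6 183] z85 [0.565  0.2966 0.085 ]
[315.0974 119.013 ] [300 117  31   5 154] z85 [0.5656 0.2808 0.085 ]
[314.5 166. ] [300 164  30   5 150] z85 [0.5666 0.2413 0.085 ]
[314.5   184.027] [300 182  30   5 148] z85 [0.5672 0.2256 0.085 ]
[316.     225.9275] [302 224  29   5 138] z85 [0.57   0.1875 0.085 ]
[315.5 242.5] [302 241  28   4 112] z85 [0.5701 0.1717 0.085 ]
```

View pics/c6.png

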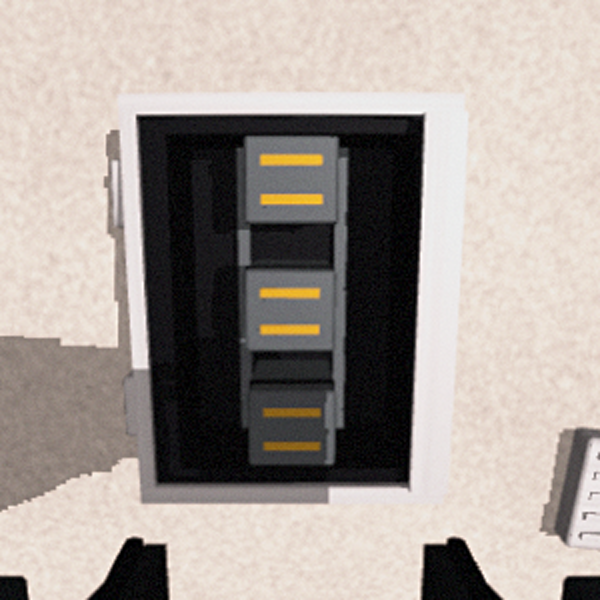

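All three packs stand upright. The strip spacing is 15.7 to 15.8 mm on each, and the middle pack is centred in the gap at crop (290,310). Next I'll refine the box pose from this image and move on to view the cover.

```bash
python3 - <<'E'
from h import *
np.set_printoptions(precision=4,suppress=True)
m=model('pics/w6.png')
A=onplane(m,[[238.5,77.5],[248,262]],.093);B=onplane(m,[[382.5,76.5],[375,263.5]],.102);D=onplane(m,[[403.5,68.5],[391,271.5]],.102)
E_=onplane(m,[[230,68],[240.5,271]],.093)
for n,q in(('rim in',A),('lip in',B),('lip out',D),('rim out',E_)): print(n,q[:,:2].tolist(),'yaw',-(q[0,0]-q[1,0])/(q[0,1]-q[1,1]),'x@.2335',np.interp(.2335,q[::-1,1],q[::-1,0]))
cmd(np.array([.58,-.235,.30]),tgt(0,0))
E
```

```text
rim in [[0.5024064017078613, 0.31097987903313057], [0.508818213446343, 0.1529529495258567]] yaw 0.040574171493894515 x@.2335 0.5055500836070778
lip in [[0.6174614512263871, 0.3150967320526956], [0.6239139651759196, 0.1592778272147618]] yaw 0.04141034078145856 x@.2335 0.6208403997073425
lip out [[0.6335240327076727, 0.3218744356797789], [0.6390163602641947, 0.15220292079714762]] yaw 0.032370357277244424 x@.2335 0.636384744764802
rim out [[0.4955664121338675, 0.3180648789300962], [0.5017210714642908, 0.1438246893237463]] yaw 0.03532284568978115 x@.2335 0.4985534843030903
now [0.5697 0.1932 0.2866] w 0.058 t 4.75 F [-0.9 -0.7 -0.3]
cmd t [-10.5  -6.4 428.4] a [0.039 0.007 0.004]
```

Request:
arm_command(
  rows=[
    {"ax": 0.0, "ay": 0, "az": 0, "tx": -10, "ty": 10, "tz": 205, "fingers": 58},
    {"ax": 0.04, "ay": 0, "az": 0, "tx": -10, "ty": 5, "tz": 205, "fingers": 58},
    {"ax": 0.04, "ay": 0, "az": 0, "tx": -10, "ty": 5, "tz": 205, "fingers": 58},
    {"ax": 0.04, "ay": 0, "az": 0, "tx": -10, "ty": 5, "tz": 205, "fingers": 58},
    {"ax": 0.04, "ay": 0, "az": 0, "tx": -10, "ty": 5, "tz": 205, "fingers": 58},
  ],
)

```text
time: 5.17
tool_pos: [0.5815, -0.0144, 0.2954]
tool_rot: [-0.497, -0.5, 0.504, -0.499]
wrist_force: [0.9, -0.4, 0.1]
width: 0.0579
```

```bash
python3 - <<'E'
from h import *
cmd(np.array([.58,-.235,.30]),tgt(0,0))
E
```

```text
now [ 0.5815 -0.0144  0.2954] w 0.0579 t 5.17 F [ 0.9 -0.4  0.1]
cmd t [ -3.1  -0.9 220.6] a [-0.003  0.007  0.008]
```

Request:
arm_command(
  rows=[
    {"ax": 0, "ay": 0, "az": 0, "tx": 0, "ty": 0, "tz": 200, "fingers": 58},
    {"ax": 0, "ay": 0, "az": 0, "tx": -3, "ty": 0, "tz": 210, "fingers": 58},
    {"ax": 0, "ay": 0, "az": 0, "tx": -3, "ty": 0, "tz": 210, "fingers": 58},
    {"ax": 0, "ay": 0, "az": 0, "tx": -3, "ty": 0, "tz": 210, "fingers": 58},
    {"ax": 0, "ay": 0, "az": 0, "tx": -3, "ty": 0, "tz": 210, "fingers": 58},
  ],
)

```text
time: 5.58
tool_pos: [0.5796, -0.2217, 0.2971]
tool_rot: [-0.497, -0.501, 0.505, -0.497]
wrist_force: [1.7, -0.2, 0.7]
width: 0.058
```

Request:
arm_command(
  rows=[
    {"ax": 0, "ay": 0, "az": 0, "tx": 0, "ty": 0, "tz": 0, "fingers": 58},
    {"ax": 0, "ay": 0, "az": 0, "tx": 0, "ty": 0, "tz": 0, "fingers": 58},
  ],
)

```text
time: 5.75
tool_pos: [0.5771, -0.2262, 0.2936]
tool_rot: [-0.497, -0.5, 0.508, -0.494]
wrist_force: [-0.4, 0.5, -1.0]
width: 0.058
```

```bash
sed -i 's/^C=.*/C=np.array([.5677,.234,0]); YAW=.041/' h.py; python3 - <<'E'
from h import *
np.set_printoptions(precision=4,suppress=True)
grab('wrist','pics/w7a.png'); im,m=grab('wrist','pics/w7.png')
s=r.read_state(); print(s['time'],s['tool_pos'],np.abs(s['qd']).max())
E
```

```text
5.85 [ 0.579  -0.2209  0.2949] 0.026438547852683934
```

View pics/w7.png

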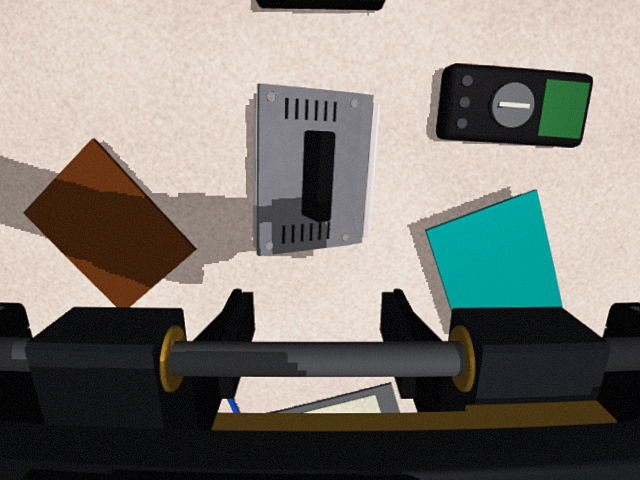

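The cover shows its high edge at (258,84)-(258,254), its thin edge at (373,95)-(362,241) and its rib at (319,175). The white stop is to its right. I'll solve its pose from the four corners.

```bash
cat > cov.py <<'E'
from h import *
np.set_printoptions(precision=4,suppress=True)
fn='pics/w7.png'; im=load(fn).astype(int); m=model(fn)
mk=((im[...,2]-im[...,0]>=2)|(im.max(2)<45)).astype(np.uint8)*255
mk=cv2.morphologyEx(mk,cv2.MORPH_OPEN,np.ones((5,5))); mk[280:]=0; mk[:60]=0; mk[:,:235]=0; mk[:,400:]=0
c=max(cv2.findContours(mk,0,2)[0],key=cv2.contourArea); h=cv2.convexHull(c)
q=cv2.approxPolyDP(h,8,True)[:,0]; print('area',cv2.contourArea(c),'quad',q.tolist())
# edge lines fitted through contour points near each quad side
rib=((im.max(2)<40)).astype(np.uint8); rib[:120]=0;rib[230:]=0;rib[:,:295]=0;rib[:,345:]=0
n,_,st,ce=cv2.connectedComponentsWithStats(rib); k=1+np.argmax(st[1:,4]); print('rib',st[k],ce[k])
px=np.array([[257.5,84],[373.5,95],[257.5,254.5],[362,241.5]])
if len(q)==4:
    px=np.array([min(q.tolist(),key=lambda a:np.hypot(a[0]-p[0],a[1]-p[1])) for p in px],float)
print(px)
P=np.array([[-60.5,77,6],[60.5,77,4],[-60.5,-77,6],[60.5,-77,4]])/1000
K=np.array(m['intrinsics']); d=np.array([m['k1'],0,0,0])
ok,rv,tv=cv2.solvePnP(P,px,K,d,flags=cv2.SOLVEPNP_ITERATIVE)
Rc=R.from_quat(m['orientation']); Rp=Rc*R.from_rotvec(rv[:,0]); T=Rc.apply(tv[:,0])+m['position']
print('reproj',cv2.projectPoints(P,rv,tv,K,d)[0][:,0]-px)
print('rot',Rp.as_matrix(),'euler zyx',Rp.as_euler('ZYX',degrees=True),'mid',T,'grip',T+Rp.apply([-.01,0,.023]))
E
python3 cov.py
```

```text
area 11586.5 quad [[260, 96], [278, 87], [370, 96], [361, 229], [337, 234], [261, 200]]
rib [ 301  131   34   99 2633] [317.624  174.9411]
[[257.5  84. ]
 [373.5  95. ]
 [257.5 254.5]
 [362.  241.5]]
reproj [[ 0.1818  0.2399]
 [-0.12   -0.4872]
 [ 0.0209 -0.188 ]
 [-0.1181  0.4449]]
rot [[ 0.8853  0.0498  0.4623]
 [-0.0398  0.9987 -0.0314]
 [-0.4633  0.0094  0.8862]] euler zyx [-2.5728 27.6003  0.6079] mid [ 0.5721 -0.1847  0.047 ] grip [ 0.5739 -0.1851  0.072 ]
```

```bash
cat >> cov.py <<'E'
from scipy.optimize import least_squares
def f(v,z=None):
    rr=R.from_euler('ZYX',[v[0],np.radians(30),0]); t=np.array([v[1],v[2],v[3] if z is None else z]); return (proj(m,rr.apply(P)+t)-px).ravel()
for z in (None,.050,.052):
    s=least_squares(f,[-.04,.572,-.185,.05],args=(z,)); v=s.x; t=np.array([v[1],v[2],v[3] if z is None else z])
    rr=R.from_euler('ZYX',[v[0],np.radians(30),0]); g=t+rr.apply([-.01,0,.023])
    print(z,'yaw',v[0],'mid',t,'grip',g,'rms',np.sqrt(np.mean(s.fun**2)),'rib top ctr px',proj(m,t+rr.apply([[-.018,.04,.04],[-.002,.04,.04],[-.018,-.04,.04],[-.002,-.04,.04]])).round(1).tolist())
E
python3 cov.py | tail -3
```

```text
None yaw -0.04903319913288197 mid [ 0.5721 -0.1845  0.0491] grip [ 0.575  -0.1846  0.074 ] rms 0.9217096911392422 rib top ctr px [[320.0, 130.7], [336.0, 131.3], [316.1, 222.2], [331.2, 220.9]]
0.05 yaw -0.04907565919887904 mid [ 0.5722 -0.1844  0.05  ] grip [ 0.575  -0.1846  0.0749] rms 0.9356819004820118 rib top ctr px [[320.1, 130.6], [336.1, 131.2], [316.1, 222.4], [331.3, 221.0]]
0.052 yaw -0.04917397896941315 mid [ 0.5723 -0.1843  0.052 ] grip [ 0.5751 -0.1845  0.0769] rms 1.0585425419642016 rib top ctr px [[320.2, 130.5], [336.3, 131.1], [316.2, 222.8], [331.4, 221.4]]
```

The cover pose holds together: its predicted rib pixels match the blob. The grip is at about (0.5745, -0.1845, 0.0755) with yaw -0.049 and tilt 30°. I'll grip 5 mm above the grip point so the fingertips clear the plate.

```bash
cat >> h.py <<'E'
G=np.array([.5745,-.1845,.0755]); GY=-.049
def crot(yaw,tilt): return R.from_euler('ZYX',[yaw,np.radians(tilt),0])
def ct(g,yaw,tilt,up):   # tool target for cover_grip at g with cover yaw/tilt, TCP 'up' mm along the normal
    Rc=crot(yaw,tilt); return g+Rc.apply([0,0,up/1000]), Rc*R0
E
python3 -c "
from h import *
cmd(*ct(G,GY,30,75))"
```

```text
now [ 0.579  -0.2209  0.2949] w 0.0582 t 5.85 F [-0.2  1.4  0.5]
cmd t [153.8  35.2 -35.1] a [ 0.044  0.015 -0.509]
```

Request:
arm_command(
  rows=[
    {"ax": 0.01, "ay": 0, "az": -0.12, "tx": 30, "ty": 8, "tz": -10, "fingers": 42},
    {"ax": 0.02, "ay": 0, "az": -0.24, "tx": 60, "ty": 16, "tz": -20, "fingers": 42},
    {"ax": 0.03, "ay": 0.01, "az": -0.36, "tx": 90, "ty": 24, "tz": -30, "fingers": 42},
    {"ax": 0.04, "ay": 0.015, "az": -0.48, "tx": 120, "ty": 31, "tz": -35, "fingers": 42},
    {"ax": 0.044, "ay": 0.015, "az": -0.509, "tx": 150, "ty": 35, "tz": -35, "fingers": 42},
  ],
)

```text
time: 6.27
tool_pos: [0.6132, -0.1802, 0.1367]
tool_rot: [-0.364, -0.608, 0.62, -0.336]
wrist_force: [-0.2, 0.9, -2.3]
width: 0.0431
```

Request:
arm_command(
  rows=[
    {"ax": 0, "ay": 0, "az": 0, "tx": 0, "ty": 0, "tz": 0, "fingers": 42},
    {"ax": 0, "ay": 0, "az": 0, "tx": 0, "ty": 0, "tz": 0, "fingers": 42},
  ],
)

```text
time: 6.43
tool_pos: [0.6121, -0.176, 0.132]
tool_rot: [-0.361, -0.612, 0.619, -0.334]
wrist_force: [0.1, -0.0, 0.9]
width: 0.0419
```

```bash
python3 - <<'E'
from h import *
cmd(*ct(G,GY,30,75))
im,m=grab('wrist','pics/w8.png')
q=crot(GY,30)
print(proj(m,G+q.apply(np.array([[-8,40,17],[8,40,17],[-8,-40,17],[8,-40,17]])/1000)).round(1).tolist())
cmd(*ct(G,GY,30,5.5)); cmd(*ct(G,GY,30,30))
E
```

```text
now [ 0.6121 -0.176   0.132 ] w 0.0419 t 6.43 F [ 0.1 -0.   0.9]
cmd t [-7.4 -4.2 10.2] a [ 0.015 -0.003  0.02 ]
[[295.6, 231.2], [326.8, 231.8], [295.8, 366.1], [323.6, 366.8]]
now [ 0.613  -0.1777  0.1361] w 0.0421 t 6.48 F [-0.3 -0.4  1.1]
cmd t [66.1 -1.9  8.8] a [ 0.012 -0.002  0.013]
now [ 0.613  -0.1777  0.1361] w 0.0421 t 6.48 F [-0.3 -0.4  1.1]
cmd t [41.6 -2.2  8.7] a [ 0.012 -0.002  0.013]
```

View pics/w8.png

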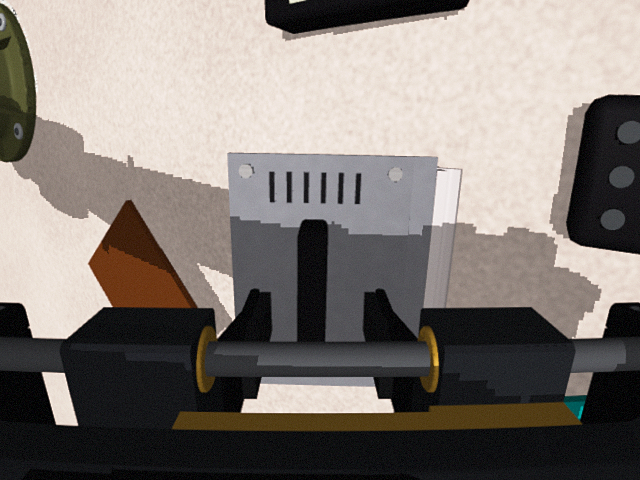

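The fingers straddle the rib. The rib's far end is at about (313,220) against a predicted 231, and the plate corners are at (229,153) and (437,157). I'll check that offset with a settled frame.

```bash
python3 - <<'E'
from h import *
np.set_printoptions(precision=4,suppress=True)
im,m=grab('wrist','pics/w9.png'); s=r.read_state(); print(s['tool_pos'],np.abs(s['qd']).max())
q=crot(GY,30)
print('pred corners',proj(m,G+q.apply(np.array([[-50.5,77,-17],[70.5,77,-19],[0,40,17],[0,40,-17]])/1000)).round(1).tolist())
g=im.astype(int)
for u in (306,312,318): print('rib col',u,g[195:245,u].max(1).tolist())
for u in (235,300,400,430): 
    c=g[130:180,u]; print('edge',u,130+np.argmin(np.diff(c[:,0])))
for v in (165,200,260): print('row',v,'left',200+np.argmin(np.diff(g[v,200:250,0])),'R',[ (u,g[v,u].tolist()) for u in range(430,446,3)])
E
```

```text
[ 0.6136 -0.1792  0.139 ] 0.05716715380256916
pred corners [[228.3, 149.5], [435.3, 152.4], [313.1, 226.4], [314.3, 213.0]]
rib col 306 [22, 28, 21, 52, 141, 166, 167, 162, 159, 159, 163, 160, 160, 162, 160, 163, 157, 163, 164, 146, 67, 18, 0, 11, 10, 16, 5, 16, 2, 13, 15, 7, 17, 19, 19, 23, 24, 17, 15, 16, 16, 9, 20, 15, 11, 17, 19, 19, 16, 13]
rib col 312 [165, 165, 160, 163, 166, 161, 156, 159, 157, 159, 159, 164, 154, 160, 160, 161, 165, 159, 168, 137, 60, 15, 11, 7, 11, 13, 8, 2, 0, 11, 11, 14, 20, 13, 24, 24, 28, 19, 15, 7, 17, 14, 17, 6, 14, 11, 20, 7, 17, 11]
rib col 318 [164, 165, 163, 157, 158, 156, 159, 155, 159, 158, 157, 165, 159, 159, 159, 158, 156, 161, 156, 140, 56, 8, 12, 9, 20, 11, 10, 13, 16, 17, 13, 13, 14, 19, 20, 19, 24, 16, 19, 14, 16, 19, 12, 20, 10, 20, 17, 11, 18, 19]
edge 235 148
edge 300 149
edge 400 151
edge 430 152
row 165 left 229 R [(430, [149, 148, 156]), (433, [149, 147, 158]), (436, [128, 126, 127]), (439, [111, 105, 105]), (442, [206, 194, 193]), (445, [231, 220, 216])]
row 200 left 225 R [(430, [148, 148, 155]), (433, [199, 188, 189]), (436, [240, 232, 232]), (439, [239, 235, 232]), (442, [240, 235, 234]), (445, [240, 235, 233])]
row 260 left 234 R [(430, [156, 147, 151]), (433, [156, 147, 143]), (436, [155, 147, 147]), (439, [156, 150, 148]), (442, [143, 135, 134]), (445, [143, 138, 135])]
```

The prediction now agrees within 1 to 2 px: plate edges at 149.5/152 against 149/152 seen, and the rib base at 213 against 215. Descending.

```bash
python3 -c "
from h import *
cmd(*ct(G,GY,30,5.5)); cmd(*ct(G,GY,30,25))"
```

```text
now [ 0.6136 -0.1792  0.139 ] w 0.0421 t 6.53 F [0.1 0.4 0.4]
cmd t [68.9 -1.4  7.2] a [ 0.01  -0.001  0.009]
now [ 0.6136 -0.1792  0.139 ] w 0.0421 t 6.53 F [0.1 0.4 0.4]
cmd t [49.4 -1.5  7.2] a [ 0.01  -0.001  0.009]
```

Request:
arm_command(
  rows=[
    {"ax": 0.01, "ay": 0, "az": 0.009, "tx": 15, "ty": -1.5, "tz": 7, "fingers": 42},
    {"ax": 0.01, "ay": 0, "az": 0.009, "tx": 30, "ty": -1.5, "tz": 7, "fingers": 42},
    {"ax": 0.01, "ay": 0, "az": 0.009, "tx": 45, "ty": -1.5, "tz": 7, "fingers": 42},
    {"ax": 0.01, "ay": 0, "az": 0.009, "tx": 58, "ty": -1.5, "tz": 7, "fingers": 42},
    {"ax": 0.01, "ay": 0, "az": 0.009, "tx": 60, "ty": -1.5, "tz": 7, "fingers": 42},
  ],
)

```text
time: 6.95
tool_pos: [0.5811, -0.1855, 0.0916]
tool_rot: [-0.37, -0.602, 0.621, -0.339]
wrist_force: [-0.6, -0.6, 0.5]
width: 0.0421
```

Request:
arm_command(
  rows=[
    {"ax": 0, "ay": 0, "az": 0, "tx": 0, "ty": 0, "tz": 0, "fingers": 42},
  ],
)

```text
time: 7.03
tool_pos: [0.5812, -0.1859, 0.0945]
tool_rot: [-0.372, -0.601, 0.62, -0.341]
wrist_force: [0.4, 0.7, 0.5]
width: 0.0417
```

```bash
python3 -c "
from h import *
cmd(*ct(G,GY,30,5.5))"
```

```text
now [ 0.5812 -0.1859  0.0945] w 0.0417 t 7.03 F [0.4 0.7 0.5]
cmd t [14.4  3.5 -1. ] a [-0.003 -0.    -0.009]
```

Request:
arm_command(
  rows=[
    {"ax": 0, "ay": 0, "az": -0.008, "tx": 5, "ty": 3, "tz": -1, "fingers": 42},
    {"ax": 0, "ay": 0, "az": -0.008, "tx": 10, "ty": 3, "tz": -1, "fingers": 42},
    {"ax": 0, "ay": 0, "az": -0.008, "tx": 13.5, "ty": 3, "tz": -1, "fingers": 42},
    {"ax": 0, "ay": 0, "az": -0.008, "tx": 13.5, "ty": 3, "tz": -1, "fingers": 42},
  ],
)

```text
time: 7.37
tool_pos: [0.5769, -0.1846, 0.081]
tool_rot: [-0.369, -0.603, 0.622, -0.338]
wrist_force: [0.1, -0.7, -0.5]
width: 0.0421
```

```bash
python3 -c "
from h import *
cmd(*ct(G,GY,30,5.5))"
```

```text
now [ 0.5769 -0.1846  0.081 ] w 0.0421 t 7.37 F [ 0.1 -0.7 -0.5]
cmd t [0.4 0.7 0. ] a [-0.003 -0.    -0.   ]
```

Positioned within 1 mm. Closing.

Request:
arm_command(
  rows=[
    {"ax": 0, "ay": 0, "az": 0, "tx": 0, "ty": 0.5, "tz": 0, "fingers": 5},
    {"ax": 0, "ay": 0, "az": 0, "tx": 0, "ty": 0.5, "tz": 0, "fingers": 5},
    {"ax": 0, "ay": 0, "az": 0, "tx": 0, "ty": 0.5, "tz": 0, "fingers": 5},
    {"ax": 0, "ay": 0, "az": 0, "tx": 0, "ty": 0.5, "tz": 0, "fingers": 5},
    {"ax": 0, "ay": 0, "az": 0, "tx": 0, "ty": 0.5, "tz": 0, "fingers": 5},
  ],
  grip_force=50,
)

```text
time: 7.78
tool_pos: [0.5774, -0.1846, 0.0807]
tool_rot: [-0.369, -0.603, 0.622, -0.338]
wrist_force: [1.1, -0.8, -0.6]
width: 0.0163
```

```bash
python3 -c "
from h import *
cmd(*ct(G,GY,30,5.5))"
```

```text
now [ 0.5774 -0.1846  0.0807] w 0.0163 t 7.78 F [ 1.1 -0.8 -0.6]
cmd t [0.4 0.1 0. ] a [-0.003 -0.    -0.   ]
```

Request:
arm_command(
  rows=[
    {"ax": 0, "ay": 0, "az": 0, "tx": -13, "ty": -7.5, "tz": 0, "fingers": 5},
    {"ax": 0, "ay": 0, "az": 0, "tx": -35, "ty": -20, "tz": 0, "fingers": 5},
    {"ax": 0, "ay": 0, "az": 0, "tx": -65, "ty": -37.5, "tz": 0, "fingers": 5},
    {"ax": 0, "ay": 0, "az": 0, "tx": -100, "ty": -58, "tz": 0, "fingers": 5},
    {"ax": 0, "ay": 0, "az": 0, "tx": -130, "ty": -75, "tz": 0, "fingers": 5},
  ],
)

```text
time: 8.2
tool_pos: [0.5773, -0.1844, 0.2337]
tool_rot: [-0.369, -0.603, 0.621, -0.338]
wrist_force: [1.1, -0.0, -2.4]
width: 0.0158
```

```bash
cat >> h.py <<'E'
UP=5.2
def cb(tip_x,tip_h,tilt,dy=0):  # tool target with tongue tip (middle, underside) at box x=tip_x, height tip_h above the ledge
    Rc=crot(YAW,tilt); tip=bw([tip_x,dy,87+tip_h]); return ct(tip+Rc.apply([-.0705,0,.023]),YAW,tilt,UP)
E
python3 -c "
from h import *
cmd(*cb(44,80,15))"
```

```text
now [ 0.5773 -0.1844  0.2337] w 0.0158 t 8.2 F [ 1.1 -0.  -2.4]
cmd t [  41.9  -31.1 -415.8] a [-0.086 -0.034  0.261]
```

Request:
arm_command(
  rows=[
    {"ax": -0.02, "ay": -0.01, "az": 0.06, "tx": 5, "ty": -5, "tz": -38, "fingers": 5},
    {"ax": -0.04, "ay": -0.02, "az": 0.12, "tx": 10, "ty": -10, "tz": -78, "fingers": 5},
    {"ax": -0.06, "ay": -0.03, "az": 0.18, "tx": 15, "ty": -15, "tz": -118, "fingers": 5},
    {"ax": -0.08, "ay": -0.034, "az": 0.24, "tx": 18, "ty": -18, "tz": -158, "fingers": 5},
    {"ax": -0.086, "ay": -0.034, "az": 0.26, "tx": 20, "ty": -20, "tz": -198, "fingers": 5},
  ],
)

```text
time: 8.62
tool_pos: [0.5588, 0.0167, 0.2283]
tool_rot: [0.42, 0.569, -0.551, 0.443]
wrist_force: [-0.2, 0.9, -2.7]
width: 0.0159
```

```bash
python3 -c "
from h import *
cmd(*cb(44,80,15))"
```

```text
now [0.5588 0.0167 0.2283] w 0.0159 t 8.62 F [-0.2  0.9 -2.7]
cmd t [  15.1    5.2 -216.7] a [ 0.001 -0.    -0.004]
```

Request:
arm_command(
  rows=[
    {"ax": 0, "ay": 0, "az": 0, "tx": 2, "ty": 1, "tz": -40, "fingers": 5},
    {"ax": 0, "ay": 0, "az": 0, "tx": 4, "ty": 2, "tz": -80, "fingers": 5},
    {"ax": 0, "ay": 0, "az": 0, "tx": 8, "ty": 3, "tz": -120, "fingers": 5},
    {"ax": 0, "ay": 0, "az": 0, "tx": 12, "ty": 4, "tz": -160, "fingers": 5},
    {"ax": 0, "ay": 0, "az": 0, "tx": 15, "ty": 5, "tz": -195, "fingers": 5},
  ],
)

```text
time: 9.03
tool_pos: [0.5505, 0.2144, 0.2132]
tool_rot: [0.419, 0.57, -0.55, 0.443]
wrist_force: [0.6, 0.3, -3.2]
width: 0.0154
```

Request:
arm_command(
  rows=[
    {"ax": 0, "ay": 0, "az": 0, "tx": 0, "ty": 0, "tz": -12, "fingers": 5},
    {"ax": 0, "ay": 0, "az": 0, "tx": 0, "ty": 0, "tz": -12, "fingers": 5},
    {"ax": 0, "ay": 0, "az": 0, "tx": 0, "ty": 0, "tz": -12, "fingers": 5},
  ],
)

```text
time: 9.28
tool_pos: [0.5496, 0.227, 0.2136]
tool_rot: [0.418, 0.57, -0.55, 0.444]
wrist_force: [-0.7, -1.0, -3.1]
width: 0.016
```

```bash
python3 -c "
from h import *
cmd(*cb(44,80,15))
cmd(*cb(44,25,15))
cmd(*cb(44,12,15))
"
```

```text
now [0.5496 0.227  0.2136] w 0.016 t 9.28 F [-0.7 -1.  -3.1]
cmd t [ 0.7  1.8 -6.3] a [ 0.005  0.001 -0.004]
now [0.5496 0.227  0.2136] w 0.016 t 9.28 F [-0.7 -1.  -3.1]
cmd t [53.9 15.9 -6.2] a [ 0.005  0.001 -0.004]
now [0.5496 0.227  0.2136] w 0.016 t 9.28 F [-0.7 -1.  -3.1]
cmd t [66.4 19.2 -6.2] a [ 0.005  0.001 -0.004]
```

Request:
arm_command(
  rows=[
    {"ax": 0.005, "ay": 0, "az": -0.004, "tx": 18, "ty": 5, "tz": -6.2, "fingers": 5},
    {"ax": 0.005, "ay": 0, "az": -0.004, "tx": 36, "ty": 10, "tz": -6.2, "fingers": 5},
    {"ax": 0.005, "ay": 0, "az": -0.004, "tx": 54, "ty": 16, "tz": -6.2, "fingers": 5},
    {"ax": 0.005, "ay": 0, "az": -0.004, "tx": 54, "ty": 16, "tz": -6.2, "fingers": 5},
    {"ax": 0.005, "ay": 0, "az": -0.004, "tx": 54, "ty": 16, "tz": -6.2, "fingers": 5},
  ],
)

```text
time: 9.7
tool_pos: [0.551, 0.2306, 0.1569]
tool_rot: [0.418, 0.569, -0.554, 0.441]
wrist_force: [0.8, 0.1, -2.3]
width: 0.0155
```

```bash
python3 -c "
from h import *
cmd(*cb(44,25,15))
grab('wrist','pics/w10.png'); grab('scene','pics/sc10.png'); grab('side','pics/sd10.png')
a=cv2.resize(cv2.imread('pics/w10.png'),(400,300)); b=cv2.resize(cv2.imread('pics/sc10.png')[170:300,360:540],(400,289),interpolation=cv2.INTER_CUBIC); c=cv2.resize(cv2.imread('pics/sd10.png')[100:240,260:430],(400,330),interpolation=cv2.INTER_CUBIC)
cv2.imwrite('pics/c10.png',np.hstack([np.vstack([a,b]),np.vstack([c,np.zeros((259,400,3),np.uint8)])]))
cmd(*cb(44,5,15))
"
```

```text
now [0.551  0.2306 0.1569] w 0.0155 t 9.7 F [ 0.8  0.1 -2.3]
cmd t [-0.6 -0.2 -2.7] a [-0.003  0.003  0.003]
now [0.5521 0.2326 0.1591] w 0.0156 t 9.85 F [ 0.5 -0.5 -2.7]
cmd t [21.1  4.5 -0.7] a [-0.001  0.    -0.002]
```

View pics/c10.png

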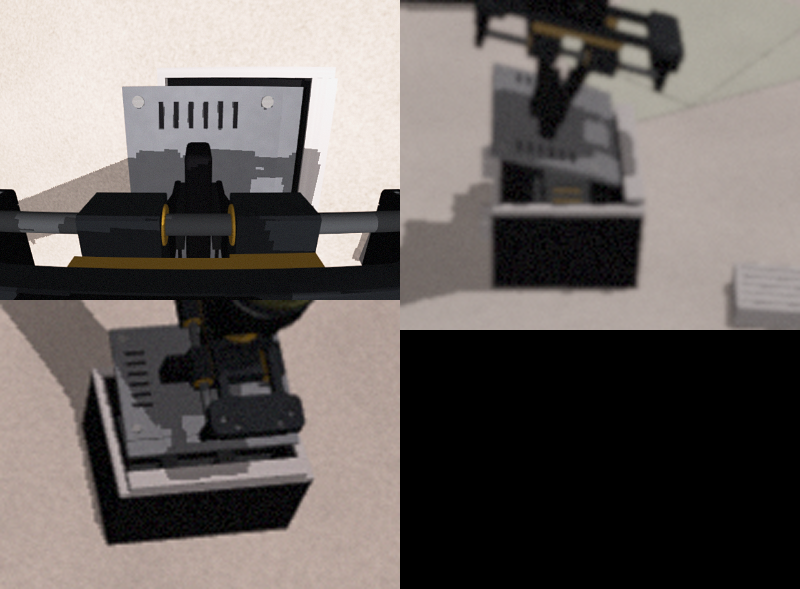

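The composite shows the cover held tilted, thin edge towards the lip, roughly parallel to the box. Its corners in the wrist view are at full (197,139) and (485,131). I'll check the y margin numerically.

```bash
python3 - <<'E'
from h import *
np.set_printoptions(precision=4,suppress=True)
m=model('pics/w10.png'); im=load('pics/w10.png').astype(int)
g=im.max(2)
# column scans for +y side: table/rim -> dark -> cover
for u in (290,330,370,410,450): 
    c=g[:,u]; d=[v for v in range(100,145) if c[v]-c[v+2]>60]; e=[v for v in range(110,160) if c[v+2]-c[v]>60]; print(u,'rim->dark',d,'dark->cover',e)
# scene pose at picture: derive cover from tool via wrist cam pose relation: use state-like reading
s=r.read_state(); Rn=R.from_quat(s['tool_rot']); Rc=Rn*R0.inv(); tcp=s['tool_pos']; print('cover euler',Rc.as_euler('ZYX',degrees=True), tcp)
gp=tcp-Rc.apply([0,0,UP/1000])
P=np.array([[-50.5,77,-17],[70.5,77,-19],[56.5,77,-17]])/1000
print('pred cover +y edge px',proj(m,gp+Rc.apply(P)))
print('pred rim inner +y edge px',proj(m,[bw([x,80,93]) for x in (-40,0,40)]))
print('lip inner',proj(m,[bw([53,y,102]) for y in (40,70)]))
for v in (140,160,180):
    print(v,[(u,g[v,u]) for u in range(470,530,4)])
E
```

```text
290 rim->dark [122, 123, 124] dark->cover [136, 137]
330 rim->dark [122, 123] dark->cover [135, 136, 137]
370 rim->dark [122, 123] dark->cover [136, 137]
410 rim->dark [122, 123] dark->cover [136, 137]
450 rim->dark [122, 123, 124] dark->cover [136, 137, 138]
cover euler [ 2.279  14.8879 -0.0382] [0.5521 0.2326 0.1591]
pred cover +y edge px [[192.333  133.0101]
 [488.4358 133.1518]
 [456.6976 132.7112]]
pred rim inner +y edge px [[304.5739 123.5993]
 [382.391  123.3598]
 [467.4629 123.9165]]
lip inner [[489.8318 212.5552]
 [497.4254 147.152 ]]
140 [(470, np.int64(174)), (474, np.int64(169)), (478, np.int64(168)), (482, np.int64(167)), (486, np.int64(23)), (490, np.int64(5)), (494, np.int64(14)), (498, np.int64(222)), (502, np.int64(244)), (506, np.int64(246)), (510, np.int64(246)), (514, np.int64(246)), (518, np.int64(244)), (522, np.int64(246)), (526, np.int64(245))]
160 [(470, np.int64(162)), (474, np.int64(163)), (478, np.int64(171)), (482, np.int64(157)), (486, np.int64(6)), (490, np.int64(23)), (494, np.int64(72)), (498, np.int64(246)), (502, np.int64(245)), (506, np.int64(246)), (510, np.int64(246)), (514, np.int64(246)), (518, np.int64(245)), (522, np.int64(245)), (526, np.int64(244))]
180 [(470, np.int64(168)), (474, np.int64(168)), (478, np.int64(160)), (482, np.int64(4)), (486, np.int64(11)), (490, np.int64(14)), (494, np.int64(245)), (498, np.int64(244)), (502, np.int64(247)), (506, np.int64(244)), (510, np.int64(246)), (514, np.int64(245)), (518, np.int64(246)), (522, np.int64(246)), (526, np.int64(246))]
```

Rim, lip and cover all agree with the model within about 1 mm. Lowering the tongue to 5 mm above the ledge, short of the lip.

Request:
arm_command(
  rows=[
    {"ax": 0, "ay": 0, "az": 0, "tx": 7, "ty": 1.5, "tz": -1, "fingers": 5},
    {"ax": 0, "ay": 0, "az": 0, "tx": 14, "ty": 3, "tz": -1, "fingers": 5},
    {"ax": 0, "ay": 0, "az": 0, "tx": 20, "ty": 4.5, "tz": -1, "fingers": 5},
    {"ax": 0, "ay": 0, "az": 0, "tx": 20, "ty": 4.5, "tz": -1, "fingers": 5},
    {"ax": 0, "ay": 0, "az": 0, "tx": 20, "ty": 4.5, "tz": -1, "fingers": 5},
  ],
)

```text
time: 10.27
tool_pos: [0.5507, 0.2334, 0.1378]
tool_rot: [0.419, 0.569, -0.552, 0.442]
wrist_force: [-0.9, 0.3, -2.9]
width: 0.0158
```

```bash
python3 -c "
from h import *
cmd(*cb(44,5,15))
cmd(*cb(44,0,15,.5))
"
```

```text
now [0.5507 0.2334 0.1378] w 0.0158 t 10.27 F [-0.9  0.3 -2.9]
cmd t [0.2 0.3 0.1] a [-0.001  0.001 -0.   ]
now [0.5507 0.2334 0.1378] w 0.0158 t 10.27 F [-0.9  0.3 -2.9]
cmd t [ 5.1  1.6 -0.4] a [-0.001  0.001 -0.   ]
```

Now a guarded lowering, aiming 1 mm below the expected contact.

Request:
arm_command(
  rows=[
    {"ax": 0, "ay": 0, "az": 0, "tx": 1.5, "ty": 0.5, "tz": -0.4, "fingers": 5},
    {"ax": 0, "ay": 0, "az": 0, "tx": 3, "ty": 1, "tz": -0.4, "fingers": 5},
    {"ax": 0, "ay": 0, "az": 0, "tx": 4, "ty": 1.3, "tz": -0.4, "fingers": 5},
    {"ax": 0, "ay": 0, "az": 0, "tx": 4, "ty": 1.3, "tz": -0.4, "fingers": 5},
  ],
)

```text
time: 10.6
tool_pos: [0.5508, 0.2338, 0.1333]
tool_rot: [0.419, 0.569, -0.553, 0.442]
wrist_force: [0.1, 0.2, -2.6]
width: 0.0157
```

```bash
python3 -c "
from h import *
cmd(*cb(44,0,15,.5))
print(r.read_state()['wrist_torque'])
"
```

```text
now [0.5508 0.2338 0.1333] w 0.0157 t 10.6 F [ 0.1  0.2 -2.6]
cmd t [0.8 0.3 0. ] a [-0.001  0.001 -0.   ]
[-0.04411987 -0.43924125 -0.02333274]
```

Request:
arm_command(
  rows=[
    {"ax": 0, "ay": 0, "az": 0, "tx": 0.7, "ty": 0.2, "tz": 0, "fingers": 5},
    {"ax": 0, "ay": 0, "az": 0, "tx": 1.4, "ty": 0.4, "tz": 0, "fingers": 5},
    {"ax": 0, "ay": 0, "az": 0, "tx": 2, "ty": 0.5, "tz": 0, "fingers": 5},
  ],
)

```text
time: 10.85
tool_pos: [0.5509, 0.2339, 0.1317]
tool_rot: [0.419, 0.569, -0.552, 0.442]
wrist_force: [-0.5, 0.4, -0.3]
width: 0.0158
```

```bash
python3 -c "
from h import *
cmd(*cb(44,0,15,.5))
print(r.read_state()['wrist_torque'])
"
```

```text
now [0.5509 0.2339 0.1317] w 0.0158 t 10.85 F [-0.5  0.4 -0.3]
cmd t [-0.8 -0.2  0.1] a [-0.001  0.001 -0.   ]
[-0.00930291 -0.27689221  0.04742744]
```

First touch is at model height -0.8 mm. I'll raise about 1.5 mm and slide under the lip.

```bash
python3 -c "
from h import *
cmd(*cb(44,.7,15,.5));cmd(*cb(61,.7,15,.5))
"
```

```text
now [0.5509 0.2339 0.1317] w 0.0158 t 10.85 F [-0.5  0.4 -0.3]
cmd t [-1.5 -0.4  0.1] a [-0.001  0.001 -0.   ]
now [0.5509 0.2339 0.1317] w 0.0158 t 10.85 F [-0.5  0.4 -0.3]
cmd t [-5.8 16.   0.1] a [-0.001  0.001 -0.   ]
```

Request:
arm_command(
  rows=[
    {"ax": 0, "ay": 0, "az": 0, "tx": -1.5, "ty": -0.4, "tz": 0, "fingers": 5},
    {"ax": 0, "ay": 0, "az": 0, "tx": -2.5, "ty": 4, "tz": 0, "fingers": 5},
    {"ax": 0, "ay": 0, "az": 0, "tx": -3.6, "ty": 8, "tz": 0, "fingers": 5},
    {"ax": 0, "ay": 0, "az": 0, "tx": -4.7, "ty": 12, "tz": 0, "fingers": 5},
    {"ax": 0, "ay": 0, "az": 0, "tx": -5.8, "ty": 16, "tz": 0, "fingers": 5},
  ],
)

```text
time: 11.27
tool_pos: [0.5684, 0.2344, 0.133]
tool_rot: [0.419, 0.569, -0.553, 0.442]
wrist_force: [1.2, -1.0, -2.0]
width: 0.0155
```

```bash
python3 -c "
from h import *
cmd(*cb(61,.7,15,.5));cmd(*cb(61.5,.2,8,.5));print(r.read_state()['wrist_torque'])
"
```

```text
now [0.5684 0.2344 0.133 ] w 0.0155 t 11.27 F [ 1.2 -1.  -2. ]
cmd t [-0.1 -0.5 -0.1] a [-0.001  0.001 -0.   ]
now [0.5684 0.2344 0.133 ] w 0.0155 t 11.27 F [ 1.2 -1.  -2. ]
cmd t [ 9.1 -2.8 -0.1] a [-0.001  0.001  0.122]
[-0.21956207  0.53025139 -0.02588565]
```

The tongue is about 8 mm under the lip with no notable force. Lowering the opposite edge to 8°.

Request:
arm_command(
  rows=[
    {"ax": 0, "ay": 0, "az": 0.03, "tx": 2.2, "ty": -0.8, "tz": 0, "fingers": 5},
    {"ax": 0, "ay": 0, "az": 0.06, "tx": 4.5, "ty": -1.5, "tz": 0, "fingers": 5},
    {"ax": 0, "ay": 0, "az": 0.09, "tx": 6.8, "ty": -2.2, "tz": 0, "fingers": 5},
    {"ax": 0, "ay": 0, "az": 0.12, "tx": 9, "ty": -2.8, "tz": 0, "fingers": 5},
    {"ax": 0, "ay": 0, "az": 0.12, "tx": 9, "ty": -2.8, "tz": 0, "fingers": 5},
  ],
)

```text
time: 11.68
tool_pos: [0.5623, 0.2345, 0.1249]
tool_rot: [0.452, 0.543, -0.525, 0.474]
wrist_force: [-1.2, -0.4, -2.6]
width: 0.0156
```

```bash
python3 -c "
from h import *
cmd(*cb(61.5,.2,8,.5));cmd(*cb(61,0,2,.5));print(r.read_state()['wrist_torque'])
"
```

```text
now [0.5623 0.2345 0.1249] w 0.0156 t 11.68 F [-1.2 -0.4 -2.6]
cmd t [-0.1  1.   0.2] a [-0.     0.001  0.002]
now [0.5623 0.2345 0.1249] w 0.0156 t 11.68 F [-1.2 -0.4 -2.6]
cmd t [ 7.7 -2.   0.2] a [-0.     0.001  0.107]
[ 0.00547097 -0.19431204 -0.00262237]
```

Request:
arm_command(
  rows=[
    {"ax": 0, "ay": 0, "az": 0.03, "tx": 2, "ty": -0.5, "tz": 0.2, "fingers": 5},
    {"ax": 0, "ay": 0, "az": 0.06, "tx": 4, "ty": -1, "tz": 0.2, "fingers": 5},
    {"ax": 0, "ay": 0, "az": 0.09, "tx": 6, "ty": -1.5, "tz": 0.2, "fingers": 5},
    {"ax": 0, "ay": 0, "az": 0.107, "tx": 7.5, "ty": -2, "tz": 0.2, "fingers": 5},
    {"ax": 0, "ay": 0, "az": 0.107, "tx": 7.5, "ty": -2, "tz": 0.2, "fingers": 5},
  ],
)

```text
time: 12.1
tool_pos: [0.5585, 0.2343, 0.1176]
tool_rot: [0.48, 0.519, -0.499, 0.502]
wrist_force: [-0.7, -0.5, -2.8]
width: 0.0157
```

```bash
python3 -c "
from h import *
cmd(*cb(61,0,2,.5));cmd(*cb(60.5,-.8,0,.5));print(r.read_state()['wrist_torque'])
"
```

```text
now [0.5585 0.2343 0.1176] w 0.0157 t 12.1 F [-0.7 -0.5 -2.8]
cmd t [-0.   0.7  0.2] a [0.    0.002 0.001]
now [0.5585 0.2343 0.1176] w 0.0157 t 12.1 F [-0.7 -0.5 -2.8]
cmd t [ 3.3 -0.7  0.2] a [0.    0.002 0.036]
[ 0.05830675 -0.03530351  0.02344147]
```

Request:
arm_command(
  rows=[
    {"ax": 0, "ay": 0, "az": 0.018, "tx": 1.6, "ty": -0.4, "tz": 0, "fingers": 5},
    {"ax": 0, "ay": 0, "az": 0.036, "tx": 3.2, "ty": -0.7, "tz": 0, "fingers": 5},
    {"ax": 0, "ay": 0, "az": 0.036, "tx": 4, "ty": -0.7, "tz": 0, "fingers": 5},
    {"ax": 0, "ay": 0, "az": 0.036, "tx": 4, "ty": -0.7, "tz": 0, "fingers": 5},
  ],
)

```text
time: 12.43
tool_pos: [0.5583, 0.2343, 0.1149]
tool_rot: [0.49, 0.51, -0.489, 0.511]
wrist_force: [-1.2, -1.2, 4.1]
width: 0.0156
```

```bash
python3 -c "
from h import *
cmd(*cb(60.5,-.8,0,.5));print(r.read_state()['wrist_torque'])
"
```

```text
now [0.5583 0.2343 0.1149] w 0.0156 t 12.43 F [-1.2 -1.2  4.1]
cmd t [ 0.5 -0.6  0.2] a [ 0.     0.001 -0.001]
[-0.25158291  0.31709867 -0.01447488]
```

Seated: there is about 7 N of contact at TCP z = 0.1149, against 0.1152 expected. Releasing and retreating.

Request:
arm_command(
  rows=[
    {"ax": 0, "ay": 0, "az": 0, "tx": 0, "ty": 0, "tz": 0, "fingers": 45},
    {"ax": 0, "ay": 0, "az": 0, "tx": 0, "ty": 0, "tz": 0, "fingers": 45},
    {"ax": 0, "ay": 0, "az": 0, "tx": 0, "ty": 0, "tz": 0, "fingers": 45},
    {"ax": 0, "ay": 0, "az": 0, "tx": -10, "ty": 0, "tz": 0, "fingers": 45},
    {"ax": 0, "ay": 0, "az": 0, "tx": -40, "ty": 0, "tz": 0, "fingers": 45},
  ],
)

```text
time: 12.85
tool_pos: [0.5553, 0.233, 0.1509]
tool_rot: [0.487, 0.511, -0.492, 0.51]
wrist_force: [0.1, 0.9, -1.1]
width: 0.0404
```

Request:
arm_command(
  rows=[
    {"ax": 0, "ay": 0, "az": 0, "tx": -40, "ty": 0, "tz": 10, "fingers": 45},
    {"ax": 0, "ay": 0, "az": 0, "tx": -80, "ty": 0, "tz": 25, "fingers": 45},
    {"ax": 0, "ay": 0, "az": 0, "tx": -120, "ty": 0, "tz": 45, "fingers": 45},
    {"ax": 0, "ay": 0, "az": 0, "tx": -140, "ty": 0, "tz": 45, "fingers": 45},
    {"ax": 0, "ay": 0, "az": 0, "tx": -140, "ty": 0, "tz": 45, "fingers": 45},
  ],
)

```text
time: 13.27
tool_pos: [0.5612, 0.188, 0.2989]
tool_rot: [0.491, 0.508, -0.49, 0.511]
wrist_force: [0.4, 0.4, -0.1]
width: 0.0448
```

Request:
arm_command(
  rows=[
    {"ax": 0, "ay": 0, "az": 0, "tx": 0, "ty": 0, "tz": 0, "fingers": 45},
    {"ax": 0, "ay": 0, "az": 0, "tx": 0, "ty": 0, "tz": 0, "fingers": 45},
  ],
)

```text
time: 13.43
tool_pos: [0.5615, 0.1882, 0.2999]
tool_rot: [0.491, 0.508, -0.489, 0.511]
wrist_force: [-0.6, -0.6, -0.7]
width: 0.0444
```

```bash
python3 - <<'E'
from h import *
grab('wrist','pics/w11a.png'); im,m=grab('wrist','pics/w11.png'); grab('side','pics/sd11.png'); grab('scene','pics/sc11.png')
s=r.read_state(); print(s['time'],s['tool_pos'],s['wrist_force'])
for n,p in(('recess corners z93',[[-63,80,93],[-63,-80,93]]),('lip in',[[53,80,102],[53,-80,102]]),('home cover top -x corners',[[-60.5,77,93],[-60.5,-77,93]]),('rib top',[[-18,40,127],[-2,40,127],[-18,-40,127],[-2,-40,127]])): print(n,proj(m,[bw(q) for q in p]).round(1).tolist())
a=cv2.resize(cv2.imread('pics/w11.png')[20:300,180:460],(500,500),interpolation=cv2.INTER_CUBIC)
b=cv2.resize(cv2.imread('pics/sc11.png')[170:300,370:530],(300,244),interpolation=cv2.INTER_CUBIC); c=cv2.resize(cv2.imread('pics/sd11.png')[120:240,260:400],(300,256),interpolation=cv2.INTER_CUBIC)
cv2.imwrite('pics/c11.png',np.hstack([a,np.vstack([b,c])]))
E
```

```text
13.6333 [0.56043736 0.18821067 0.29728411] [ 0.48121162  0.56338451 -0.09686946]
recess corners z93 [[249.9, 73.0], [257.8, 255.7]]
lip in [[391.1, 71.4], [382.7, 258.4]]
home cover top -x corners [[253.0, 76.8], [260.4, 252.7]]
rib top [[303.2, 121.6], [323.9, 121.6], [304.3, 222.5], [323.6, 222.4]]
```

View pics/c11.png

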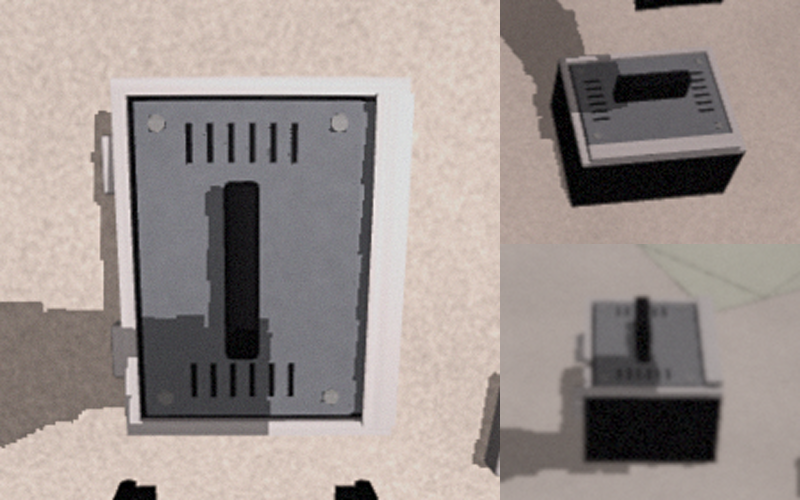

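The cover lies flat in the recess with an even dark gap on the -x and both y sides, and its thin edge is under the lip. The rib is at full px (306-325, 121-220.5), against (303-324, 121.6-222.5) predicted for home. Handing in.

```bash
python3 -c "
from cell import r
r.sign_off()"
```

```text
the job is handed in; nothing more can be done
```

I stood the tipped pack upright and then closed the box with the grey cover. I handed the job in at about 13.6 s on the robot's clock, with the arm retracted and touching nothing.

- **Pack:** I gripped it near its top, lifted and righted it, set it on the floor between the other two packs and let go. In the check view its brass strips were 15.7 mm apart, against 15.8 mm on the two upright packs, and it was centred in the gap.
- **Pack force:** setting it down briefly pushed up on the wrist with about 19 N, plus about 8 N sideways. The limit is 120 N.
- **Cover:** I slid its thin edge about 8 mm under the lip at a 15° tilt, lowered it flat and let go. It seated with about 7 N at a TCP height of 114.9 mm, against 115.2 mm expected.
- **Last picture:** the gap is even on the three rim sides. The rib is within about 2 px of its predicted home position along y and 1 to 3 px along x.

I never moved near the meter, the adapter or the module to touch them, but I did not re-measure their positions at the end. One move was refused at the start because fields were missing, and nothing moved. No check failed. An early 11 px disagreement at the cover's rib came down to 1 to 2 px in a second frame.

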